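# Open the child-proofed spice cupboard

### The job

Two little dark wooden cupboards stand on the worktop, each with its door ajar on a white child-safety catch behind the door. Open the taller one: reach down through the gap behind its door, push the catch down, pull the door towards you while the catch is down until it stands at least 45 degrees open, and then let go. Leave the low cupboard's door on its catch, and do not knock the mug.

Things in the scene. Friction and masses are not known exactly. Their poses are not given: they have to be found in the camera images.
- tall_pad (a point): Middle of the top of the tall door's white catch pad (level, 43x44 mm): 22 mm behind the door's inner face, 133 mm from the hinge line along the door, 18 mm below the top edges of door and cupboard, reached from above through the gap between them (40 mm or more wide here). It moves with the door. x points from the door's inner face to the cupboard, y along the door to its free edge, z up
- tall_hinge (a point): Point on the upright hinge line of the tall cupboard's door, 190 mm up (its top). The cupboard is dark wood, fixed, 190 wide, 155 deep, 190 mm high; hinge at its right front corner as the robot sees it. The door's inner face lies in the hinge line; door 14 mm thick, 188 mm wide, brass knob outside. Axes are the cupboard's: x front to back, y to its left, z up
- tall_door (a joint): Angle (rad) of the tall door: 0 shut, grows as its free left edge swings towards the robot (counter-clockwise from above), to 1.7. Starts ajar at 0.31 to 0.35; the catch stops it at about 0.36 until pushed down; from 0.52 on its hook is clear. The hinge is stiff (0.06 N m): the door stays where it is left
- tall_catch (a joint): How far (m) the tall door's catch is pushed straight down: 0 at rest (up), stop at 0.020. The hook clears the cupboard's lip from 0.008 on; 0.010 to 0.018 is a good push. A spring pushes it up: about 3 N at rest, 6 N at the stop
- low_door (a joint): Angle (rad) of the low cupboard's door, of the same make (145 wide, 130 deep, 130 mm high, fixed, beside the tall one on either side): starts ajar at 0.31 to 0.35 and is to stay on its catch, which stops it at about 0.36
- mug_mid (a point): Centre, half-way up, of the speckled beige mug (117x83x93 mm) that stands loose on the worktop to the right of the cupboards; a bystander

How it is judged (in metres and radians):
On the way:
1. the tall cupboard's catch is pushed down (8 mm or more) while its door is still ajar (value of joint tall_catch above 0.008 m and value of joint tall_door below 0.45 rad), for 0.1 s.
At the end, for the whole second after the job is handed in: the tall cupboard's door stands open by 43 degrees (0.75 rad) or more and at rest, its catch has sprung back up (within 3 mm), the low cupboard's door is still on its catch (under 0.42 rad), and the mug is within 30 mm of where it stood (value of joint tall_door above 0.75 rad and velocity of joint tall_door between -0.05 and 0.05 rad/s and value of joint tall_catch below 0.003 m and value of joint low_door below 0.42 rad and distance of mug_mid from where it was at the start of the episode below 0.03 m); the robot touches nothing.
It fails at once if the low cupboard's door is opened past its catch (value of joint low_door above 0.42 rad).
It fails at once if the mug is knocked away by 30 mm or more (distance of mug_mid from where it was at the start of the episode above 0.03 m).
It also fails if it takes over 32 s, if anything falls off the work surface, if the arm or the gripper's body presses on something with over 40 N, if the wrist force passes 120 N, or if a joint passes its speed limit or range.

### The arm

A 6-joint arm with a two-finger parallel gripper is mounted at the origin on a cart in front of the work surface, level with it; the furniture and walls round the work are solid. World frame = base frame: x ahead of the robot, y to its left, z up, the work surface at z = 0. Lengths are in m, angles in degrees, forces in N, time in s.
With the tool pointing down it reaches from about 0.4 to 0.825 m from the base axis. Payload 7 kg.
Tool frame: the origin (TCP) lies on the centre line of the jaws, within the pads' length; the fingertips stand 19 mm ahead of it and the grasp point (between the pads) is the TCP; z points along the fingers, y is the line along which they close (so a half turn about z gives the same grasp; the last joint's range is limited). The gripper opens to 88 mm and grips with 3 to 60 N. Pads are 19 mm wide; open, the fingers measure 130 mm over their backs; the gripper's body (78 mm by 193 mm) begins 47 mm behind the grasp point.
Start: joints at [88.7, 20.546, 0.682, 0, -70.136, -16.507], TCP at [0.206, 0.643, 0.246] pointing down, gripper open.
Joint ranges: [-176.03, 176.03], [-82.01, 121.73], [-58.28, 71.71], [-173.87, 95.51], [-174.79, -0.11], [-173.66, 173.66]. Speed limits (degrees/s): [136.94, 136.94, 172.46, 180, 180, 180].

### API

Orientations are given as [roll, pitch, yaw] about the fixed x, y, z axes, in that order (R = Rz(yaw) Ry(pitch) Rx(roll)).
In Python, from plant import * gives the robot as it stands. The module is installed in compiled form; this text tells all that it offers.
- The arm moves only by the tool play_rows, never from a script. Its argument "deltas" is a list of rows, each a list of 6 numbers: the shift along the world's x, y, z scaled (see below), then the turn, a rotation vector about the world's x, y, z scaled (see below). A call has 1 to 10 rows; each row shifts and turns the commanded pose from where the row before left it; what a row does not reach is not made up. The controller multiplies each number of a shift by 800 mm and each number of a turn by 180 degrees. A row lasts 1/10 s, in which the tool goes at most 50 mm and 8.59 degrees, less where a joint would pass 70% of its speed; a pose out of reach is approached as far as the arm can. A call with a number of a shift or a turn outside -1 to 1 is refused whole. A call with a gripper value outside its range is refused whole. "gripper" is the gripper command: -1 is shut, 1 is fully open, values between are in proportion, set as the call begins (left out, the last holds). The fingers move at their own pace and stop on an object; the grip force is fixed at half the most. Time passes only in rows, so rows that do not move let the fingers close. It gives the time, the measured TCP pose, the force, the opening and the grip force at its end, in the units of the state.
- get_obs(): the state, without advancing time (a new reading comes with each control period).
- snapshot(name): name is "scene" or "side" or "wrist"; returns (picture, depth): 384x512x3 uint8, blue, green, red; 384x512 float32, m along the optical axis (not along the pixel's ray), 0 where there is no reading.
- camera_model(name): a dict with "fx", "fy", "cx", "cy" (pixels), "world_to_cam" (4x4, takes a point from world to camera coordinates). Camera axes: x right, y down, z forward; pixel columns grow to the right and rows downward; lengths in m; the calibration is good to about 2 mm. A picture is of the moment at which its call begins: read the wrist's pose just before it. camera_model takes no time and is no camera call; for the wrist camera it gives the pose at the moment of the call.
- close_job(): hands the job in; it is judged then, once.
The state is a dict: "clock": time; "joint_pos": joint angles; "qvel": joint speeds; "tau": joint torques, N m; "tool_pos": TCP position; "orientation": TCP orientation; "force": force on the tool from outside, world axes, zero at the start; "moment": the same for the moment, N m; "opening": finger opening in m; "gripper_force": force on a finger pad.
Only numpy, scipy, OpenCV 4.12 (cv2) and the standard library are available. Lean on these libraries where they do the work, as an engineer would, in place of code of your own. Each camera call takes 0.05 s, during which the arm holds its last target. There are 200 camera calls.

## Working session

There is one attempt and no reset: what is moved stays moved. The work goes in short steps, Python scripts to look and compute and a tool call to move; the robot and the scene stay as the last step left them, time stands still between calls to the robot, and variables do not carry over. Pictures are saved under pics/ and viewed, at most 10 in all, crops included, and the job is handed in when it is done.

Besides the shell and the picture viewer there is one more tool, called after "Emit:" as name(argument=value, ...) on one line, values as JSON. play_rows: Moves the arm, as the interface text tells. Its arguments: {"type":"object","properties":{"deltas":{"type":"array","items":{"type":"array","items":{"type":"number","minimum":-1,"maximum":1}}},"gripper":{"type":"number"}},"required":["deltas"]}

```bash
mkdir -p pics
cat > h.py <<'E'
from plant import *
import numpy as np, cv2
def snap(n,f):
    m=camera_model(n); p,d=snapshot(n); cv2.imwrite(f'pics/{f}.png',p); np.savez(f'pics/{f}.npz',d=d,T=m['world_to_cam'],k=[m['fx'],m['fy'],m['cx'],m['cy']]); return p,d
def pts(f):
    z=np.load(f'pics/{f}.npz'); d=z['d']; fx,fy,cx,cy=z['k']; v,u=np.mgrid[:384,:512]
    P=np.stack([(u-cx)/fx*d,(v-cy)/fy*d,d,np.ones_like(d)],-1)@np.linalg.inv(z['T']).T
    P[d==0]=np.nan; return P[...,:3]
E
python3 - <<'E'
from h import *
a,_=snap('scene','s0'); b,_=snap('side','d0'); 
cv2.imwrite('pics/both.png',cv2.resize(np.hstack([a,b]),(800,300)))
o=get_obs();print(o['clock'],o['tool_pos'],o['orientation'])
E
```

```text
0.1 [0.20635172 0.64228101 0.24473142] [ 1.79917130e+02 -7.96594708e-03 -1.78132098e+01]
```

View pics/s0.png

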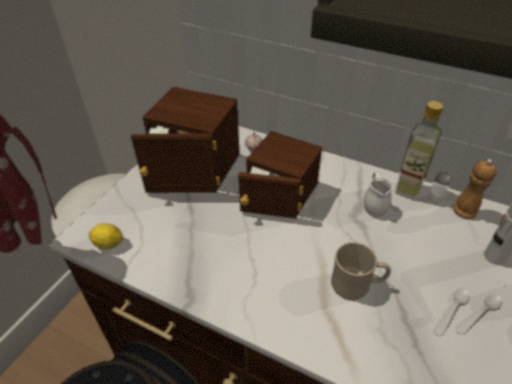

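View pics/d0.png

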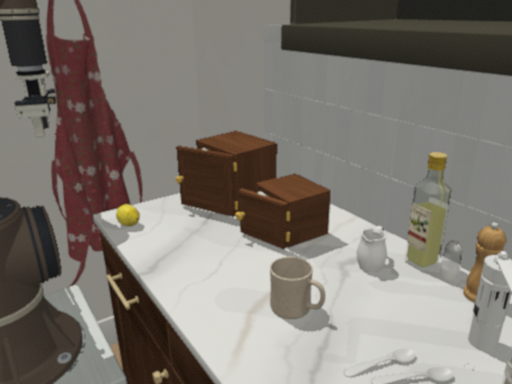

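The tall cupboard is on the left: its top is near (190,105) in the scene view, its door's top edge runs (135,135)–(215,135), and the white pad is near (158,130). The low cupboard is just to its right, with the mug at (355,270).

Run:
```python
from h import *
for f in ('s0','d0'):
    P=pts(f); im=cv2.imread(f'pics/{f}.png')
    for lo,hi,n in((.182,.198,'tall'),(.122,.138,'low')):
        m=(P[...,2]>lo)&(P[...,2]<hi)&(P[...,0]>.2)&(P[...,0]<1.0)&(np.abs(P[...,1])<.6)
        # keep cupboard top plane: local flatness
        k=cv2.erode(m.astype(np.uint8),np.ones((3,3)))
        nn,L,S,C=cv2.connectedComponentsWithStats(k)
        if nn<2: continue
        i=1+np.argmax(S[1:,4]); q=P[L==i]
        r=cv2.minAreaRect(q[:,:2].astype(np.float32)); print(f,n,S[i],np.median(q[:,2]),np.round(cv2.boxPoints(r),3).tolist(),np.round(r[1],3))
    w=(im.min(-1)>120)&(P[...,2]>.14)&(P[...,2]<.19)&(P[...,0]<.9)&(P[...,0]>.3)
    print('white',w.sum(),np.round(P[w].mean(0),3) if w.any() else '',np.argwhere(w)[:3])
P=pts('s0')
for u,v in((136,135),(215,135),(217,134),(158,130),(175,137),(140,137),(205,137)): print(u,v,np.round(P[v,u],3))
im=cv2.imread('pics/s0.png'); cv2.imwrite('pics/c0.png',cv2.resize(im[80:230,120:330],None,fx=3.7,fy=3.7,interpolation=cv2.INTER_CUBIC))
```

```text
s0 tall [ 132   88  105   52 2842] 0.19065786941478619 [[0.5080000162124634, 0.40400001406669617], [0.5350000262260437, 0.21799999475479126], [0.7609999775886536, 0.25], [0.734000027179718, 0.4359999895095825]] [0.229 0.188]
s0 low [ 240  132   82   53 2167] 0.13021197127351702 [[0.5600000023841858, 0.007000000216066837], [0.7459999918937683, 0.006000000052154064], [0.746999979019165, 0.14800000190734863], [0.5600000023841858, 0.14900000393390656]] [0.142 0.186]
white 97 [0.593 0.323 0.172] [[126 158]
 [127 157]
 [127 158]]
d0 tall [ 177  131  100   27 1162] 0.19140645163569198 [[0.5049999952316284, 0.4000000059604645], [0.5339999794960022, 0.21299999952316284], [0.7570000290870667, 0.24699999392032623], [0.7279999852180481, 0.4339999854564667]] [0.225 0.189]
d0 low [ 240  174   90   32 1314] 0.13119124855984765 [[0.5580000281333923, 0.14399999380111694], [0.5580000281333923, 0.0], [0.7419999837875366, 0.0010000000474974513], [0.7409999966621399, 0.14499999582767487]] [0.184 0.144]
white 6342 [0.831 0.121 0.166] [[ 97 192]
 [ 97 193]
 [ 97 194]]
136 135 [0.515 0.381 0.194]
215 135 [0.618 0.233 0.175]
217 134 [0.629 0.235 0.17 ]
158 130 [0.577 0.369 0.172]
175 137 [0.553 0.3   0.19 ]
140 137 [0.517 0.372 0.19 ]
205 137 [0.586 0.24  0.188]
```

View pics/c0.png

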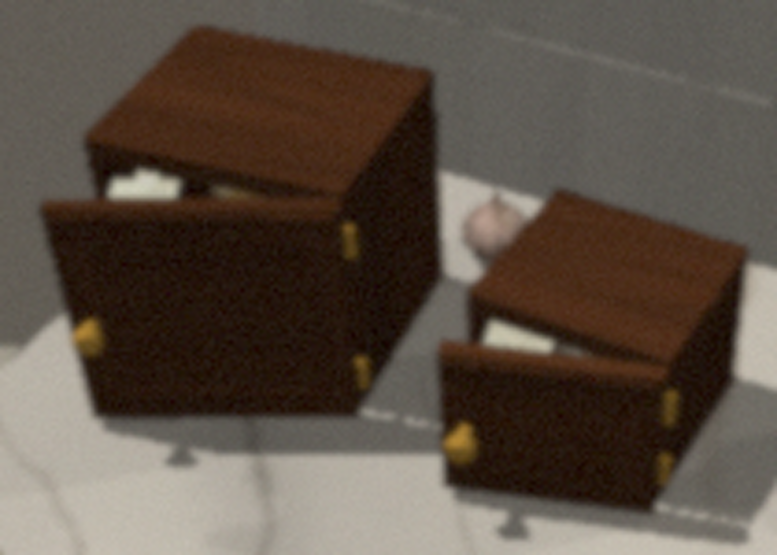

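Emit:
play_rows(deltas=[[0.03,-0.024,0.012,0,0,0.0167],[0.03,-0.024,0.012,0,0,0.0167],[0.03,-0.024,0.012,0,0,0.0167],[0.03,-0.024,0.012,0,0,0.0167],[0.03,-0.024,0.012,0,0,0.0167],[0.03,-0.024,0.012,0,0,0.0167],[0.03,-0.024,0.012,0,0,0.0167],[0.03,-0.024,0.012,0,0,0.0167]], gripper=-1)

```text
clock: 0.9
tool_pos: [0.3991, 0.488, 0.3224]
orientation: [180.0, 0.0, 6.4]
force: [0.2, 0.3, -0.5]
opening: 0.0291
gripper_force: 0.0
```

Emit:
play_rows(deltas=[[0.03,-0.024,0,0,0,0.0167],[0.03,-0.024,0,0,0,0.0167],[0.03,-0.024,0,0,0,0.0167],[0.03,-0.024,0,0,0,0.0167],[0.03,-0.024,0,0,0,0.0167],[0.03,-0.024,0,0,0,0.0167],[0.03,-0.024,0,0,0,0.0167],[0,0,0,0,0,0]])

```text
clock: 1.7
tool_pos: [0.5685, 0.3522, 0.3214]
orientation: [179.9, 0.1, 27.2]
force: [-0.6, -0.6, -0.4]
opening: 0.0005
gripper_force: 0.0
```

Run:
```python
from h import *
o=get_obs();print(o['clock'],o['tool_pos'],o['orientation'],o['joint_pos'],o['opening'],o['force'])
snap('wrist','w1')
P=pts('w1'); m=(P[...,2]>.18)&(P[...,2]<.2);print(m.sum())
```

```text
1.7 [0.56848879 0.35219942 0.32135611] [1.79945008e+02 8.42077374e-02 2.71892066e+01] [ 4.84580632e+01  1.80618460e+01  6.81393311e+00  2.10984851e-02
 -7.88505080e+01  6.87270862e+01] 0.0005399423873969189 [-0.56955241 -0.60172307 -0.36743369]
44660
```

View pics/w1.png

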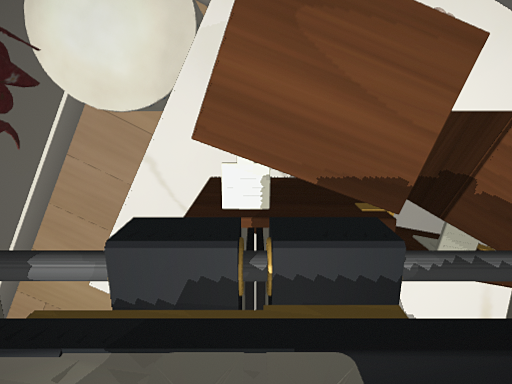

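The wrist view shows the white pad at (222–270, 163–208). The cupboard's front edge runs from (192,137) towards (400,210), and the door lies below the pad.

Run:
```python
from h import *
P=pts('w1')
for u in(225,235,245,255,265):print(u,[np.round(P[v,u],3).tolist() for v in(155,170,185,200,207,211,215)])
for u in(190,200,210,320,350):print(u,[np.round(P[v,u],3).tolist() for v in(185,195,205,212,216)])
for u in (200,230,260,290):
    c=P[:,u];v=np.where((c[:,2]>.185)&(c[:,2]<.197)&(np.arange(384)<215))[0];print('front',u,v.max() if 0 else [x for x in v if x<200][-1:],np.round(P[[x for x in v if x<200][-1],u],3))
for u,v in((489,34),(194,136),(234,0)):print(u,v,np.round(P[v,u],3))
w=(cv2.imread('pics/w1.png').min(-1)>150)&(P[...,2]>.16)&(P[...,2]<.182); ys,xs=np.where(w);q=P[w];print(w.sum(),np.round(np.median(q,0),4),xs.min(),xs.max(),ys.min(),ys.max())
r=cv2.minAreaRect(q[:,:2].astype(np.float32));print(r,np.round(cv2.boxPoints(r),3).tolist())
m=camera_model('wrist')
```

```text
225 [[0.556, 0.391, -0.001], [0.571, 0.382, 0.171], [0.559, 0.376, 0.172], [0.546, 0.37, 0.172], [0.54, 0.367, 0.171], [0.537, 0.366, 0.173], [0.537, 0.365, 0.184]]
235 [[0.562, 0.379, -0.001], [0.575, 0.374, 0.171], [0.563, 0.368, 0.172], [0.55, 0.362, 0.172], [0.544, 0.359, 0.172], [0.541, 0.357, 0.173], [0.541, 0.357, 0.184]]
245 [[0.593, 0.373, 0.19], [0.579, 0.366, 0.172], [0.567, 0.36, 0.172], [0.554, 0.354, 0.172], [0.549, 0.351, 0.172], [0.545, 0.349, 0.172], [0.545, 0.349, 0.184]]
255 [[0.597, 0.366, 0.189], [0.583, 0.358, 0.171], [0.571, 0.352, 0.171], [0.558, 0.346, 0.172], [0.553, 0.343, 0.172], [0.549, 0.341, 0.172], [0.549, 0.341, 0.184]]
265 [[0.601, 0.358, 0.19], [0.587, 0.351, 0.172], [0.575, 0.344, 0.172], [0.563, 0.338, 0.171], [0.557, 0.335, 0.172], [0.553, 0.333, 0.172], [0.553, 0.333, 0.184]]
190 [[0.493, 0.417, -0.001], [0.48, 0.411, 0.0], [0.466, 0.405, 0.001], [0.522, 0.394, 0.175], [0.523, 0.392, 0.187]]
200 [[0.5, 0.404, -0.001], [0.522, 0.394, 0.114], [0.525, 0.389, 0.154], [0.527, 0.386, 0.176], [0.528, 0.384, 0.188]]
210 [[0.525, 0.39, 0.067], [0.527, 0.
[... 206 characters left out ...]
611, 0.283, 0.19], [0.604, 0.278, 0.19], [0.591, 0.257, 0.149], [0.589, 0.263, 0.173], [0.587, 0.267, 0.187]]
front 200 [np.int64(141)] [0.587 0.411 0.189]
front 230 [np.int64(152)] [0.59  0.385 0.189]
front 260 [np.int64(163)] [0.593 0.359 0.188]
front 290 [np.int64(174)] [0.596 0.332 0.19 ]
489 34 [ 0.852  0.157 -0.   ]
194 136 [0.588 0.417 0.189]
234 0 [0.692 0.432 0.19 ]
2204 [0.5669 0.3612 0.1715] 185 269 156 213
((0.5604181289672852, 0.37560218572616577), (0.04895039647817612, 0.07727067172527313), 29.314374923706055) [[0.5199999809265137, 0.3970000147819519], [0.5580000281333923, 0.33000001311302185], [0.6010000109672546, 0.3540000021457672], [0.5630000233650208, 0.42100000381469727]]
```

Emit:
play_rows(deltas=[[-0.0044,0.0088,0,0,0,0],[0,0,-0.035,0,0,0],[0,0,-0.035,0,0,0],[0,0,-0.035,0,0,0],[0,0,-0.025,0,0,0],[0,0,-0.015,0,0,0],[0,0,0,0,0,0],[0,0,0,0,0,0]])

```text
clock: 2.55
tool_pos: [0.5629, 0.3625, 0.2073]
orientation: [180.0, -0.1, 27.3]
force: [0.1, 0.5, 0.3]
opening: 0.0003
gripper_force: 0.0
```

Emit:
play_rows(deltas=[[0,0,-0.008,0,0,0],[0,0,-0.008,0,0,0],[0,0,-0.008,0,0,0],[0,0,-0.005,0,0,0],[0,0,0,0,0,0],[0,0,0,0,0,0]])

```text
clock: 3.15
tool_pos: [0.5632, 0.362, 0.1836]
orientation: [-180.0, -0.0, 27.3]
force: [-0.3, 1.8, 4.3]
opening: 0.0004
gripper_force: 1.9
```

Emit:
play_rows(deltas=[[0,0,-0.005,0,0,0],[0,0,-0.004,0,0,0],[0,0,0,0,0,0],[0,0,0,0,0,0],[0,0,0,0,0,0]])

```text
clock: 3.65
tool_pos: [0.563, 0.3619, 0.1763]
orientation: [-180.0, -0.0, 27.3]
force: [-1.2, 2.4, 5.3]
opening: 0.0004
gripper_force: 2.5
```

Run:
```python
from h import *
o=get_obs();print(o['clock'],o['tool_pos'],o['force'],o['joint_pos'])
h=np.array([.608,.227]); n=np.array([-.889,-.458])*.011
p=o['tool_pos'][:2]+n; print('shift',n/.8)
for k in range(0,10):
    a=np.radians(4.3); R=np.array([[np.cos(a),-np.sin(a)],[np.sin(a),np.cos(a)]])
    q=h+R@(p-h); print(np.round((q-p)/.8,4),np.round(q,3)); p=q
```

```text
3.65 [0.56304274 0.36191789 0.17628409] [-1.22298544  2.37822477  5.30458644] [ 4.93842958e+01  2.26977270e+01 -5.41933813e+00 -7.14341504e-05
 -6.18458709e+01  6.79031729e+01]
shift [-0.01222375 -0.0062975 ]
[-0.012  -0.0056] [0.544 0.352]
[-0.0115 -0.0065] [0.534 0.347]
[-0.011  -0.0073] [0.526 0.341]
[-0.0104 -0.0081] [0.517 0.335]
[-0.0098 -0.0089] [0.509 0.328]
[-0.0091 -0.0096] [0.502 0.32 ]
[-0.0084 -0.0102] [0.496 0.312]
[-0.0076 -0.0108] [0.489 0.303]
[-0.0067 -0.0114] [0.484 0.294]
[-0.0059 -0.0119] [0.479 0.285]
```

Emit:
play_rows(deltas=[[-0.006,-0.003,0,0,0,0],[-0.006,-0.003,0,0,0,0],[-0.006,-0.0028,0,0,0,0.012],[-0.006,-0.0028,0,0,0,0.012],[-0.0058,-0.0032,0,0,0,0.012],[-0.0058,-0.0032,0,0,0,0.012],[-0.0055,-0.0036,0,0,0,0.012],[-0.0055,-0.0036,0,0,0,0.012]])

```text
clock: 4.45
tool_pos: [0.5251, 0.3413, 0.1761]
orientation: [-180.0, -0.0, 40.3]
force: [-1.3, 2.2, 3.9]
opening: 0.0002
gripper_force: 2.5
```

Run:
```python
from h import *
snap('scene','s2')
cv2.imwrite('pics/c2.png',cv2.resize(cv2.imread('pics/s2.png')[40:240,80:340],None,fx=2.5,fy=2.5))
o=get_obs();print(o['clock'],o['tool_pos'],o['force'])
```

```text
4.5 [0.52441826 0.34076135 0.17612426] [-2.27824714  1.02391057  5.21627306]
```

View pics/c2.png

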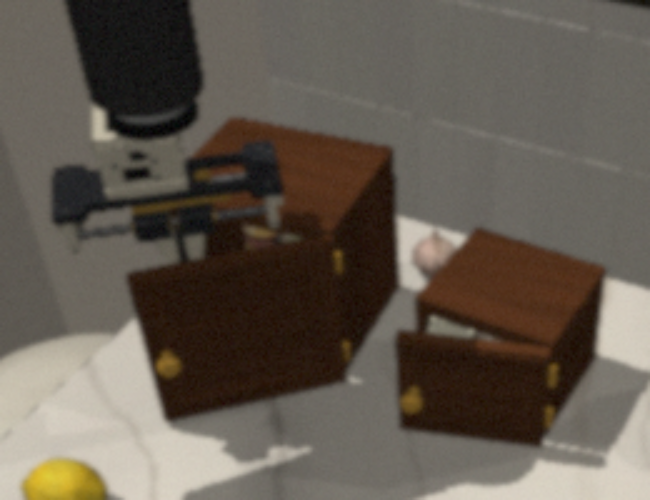

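The tall door is swinging open: its free edge is at about (130,275) in the crop. The low door is unchanged, so I continue along the arc.

Emit:
play_rows(deltas=[[-0.0052,-0.004,0,0,0,0.012],[-0.0052,-0.004,0,0,0,0.012],[-0.0049,-0.0044,0,0,0,0.012],[-0.0049,-0.0044,0,0,0,0.012],[-0.0046,-0.0048,0,0,0,0.012],[-0.0046,-0.0048,0,0,0,0.012],[-0.0042,-0.0051,0,0,0,0.012],[-0.0042,-0.0051,0,0,0,0.012]])

```text
clock: 5.3
tool_pos: [0.495, 0.3116, 0.176]
orientation: [180.0, 0.0, 57.6]
force: [0.4, 1.0, 5.4]
opening: 0.0005
gripper_force: 2.5
```

Emit:
play_rows(deltas=[[-0.0038,-0.0054,0,0,0,0.012],[-0.0038,-0.0054,0,0,0,0.012],[-0.0034,-0.0057,0,0,0,0.012],[-0.0034,-0.0057,0,0,0,0.012],[-0.003,-0.006,0,0,0,0.012],[-0.003,-0.006,0,0,0,0.012],[0,0,0,0,0,0],[0,0,0,0,0,0]])

```text
clock: 6.1
tool_pos: [0.4792, 0.2842, 0.1762]
orientation: [180.0, 0.0, 70.4]
force: [2.7, -0.2, 4.6]
opening: 0.0005
gripper_force: 2.5
```

Emit:
play_rows(deltas=[[0,0,0.015,0,0,0],[0,0,0.015,0,0,0],[0,0,0.03,0,0,0],[0,0,0.03,0,0,0],[0,0,0.03,0,0,0],[0,0,0.03,0,0,0],[0,0,0,0,0,0],[0,0,0,0,0,0]])

```text
clock: 6.9
tool_pos: [0.4786, 0.2851, 0.2964]
orientation: [-180.0, -0.0, 70.5]
force: [-0.1, -0.2, -0.6]
opening: 0.0002
gripper_force: 0.0
```

Run:
```python
from h import *
snap('scene','s3')
cv2.imwrite('pics/c3.png',cv2.resize(cv2.imread('pics/s3.png')[40:300,80:400],None,fx=2.2,fy=2.2))
P=pts('s3'); m=(P[...,2]>.183)&(P[...,2]<.197)&(P[...,0]>.35)&(P[...,0]<.57)&(P[...,1]>.15)&(P[...,1]<.5)
q=P[m];l=cv2.fitLine(q[:,:2].astype(np.float32),cv2.DIST_HUBER,0,.01,.01).ravel();print(m.sum(),np.degrees(np.arctan2(l[1],l[0]))%180-97.5)
for w in('w',): 
  snap('wrist','w3'); W=pts('w3'); im=cv2.imread('pics/w3.png')
  k=(im.min(-1)>150)&(W[...,2]>.14)&(W[...,2]<.182);print(k.sum(),np.median(W[k],0))
o=get_obs();print(o['clock'],o['tool_pos'],o['force'])
```

```text
497 68.64691
3346 [0.48530682 0.29207809 0.17154239]
7.0 [0.47838218 0.28464899 0.29517106] [-0.83240284  0.70027039 -0.19989124]
```

View pics/c3.png

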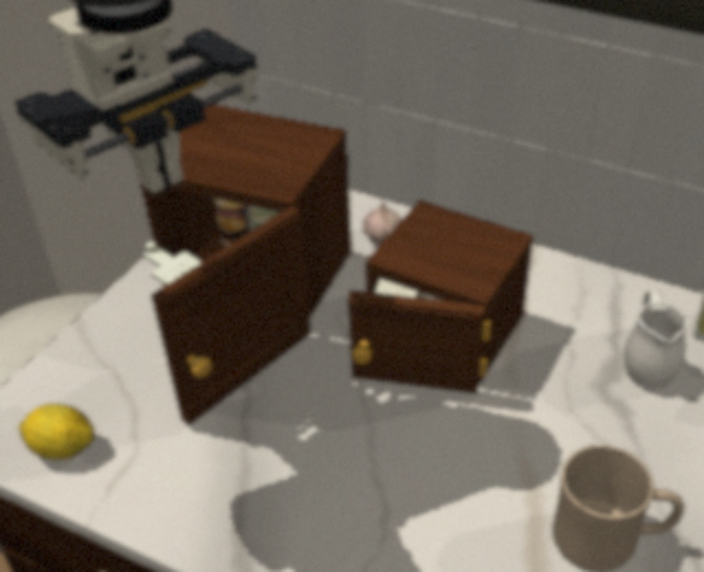

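The picture shows the tall door about 65 degrees open, with its edge at (155,295) in the crop. The pad is back up at 0.1715 m, the gripper is clear, the low door is still on its catch, and the mug hasn't moved.

```bash
python3 -c "
from plant import *
print(close_job())"
```

```text
the job is handed in; nothing more can be done
None
```

I opened the tall cupboard's door to about 65 degrees and handed the job in at about 7 s. The catch had sprung back up, the gripper was clear, the low door was still on its catch and the mug had not moved; the hand-in gave no verdict.

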